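Drain the settlement discs on the tilting tray

ROBOT

A 6-joint arm with a two-finger parallel gripper is mounted at the origin on a cart in front of the work surface, level with it; the furniture and walls round the work are solid. World frame = base frame: x ahead of the robot, y to its left, z up, the work surface at z = 0. Lengths are in m, angles in rad, forces in N, time in s.
With the tool pointing down it reaches from about 0.3 to 0.75 m from the base axis. Payload 8.5 kg.
Tool frame: the origin (TCP) lies on the centre line of the jaws, within the pads' length; the fingertips stand 14 mm ahead of it and the grasp point (between the pads) lies 5 mm behind it; z points along the fingers, y is the line along which they close (so a half turn about z gives the same grasp; the last joint's range is limited). The gripper opens to 85 mm and grips with 20 to 120 N. Pads are 22 mm wide; open, the fingers measure 114 mm over their backs; the gripper's body (76 mm by 85 mm) begins 54 mm behind the grasp point. The pads swing forward as they close: fully open they stand 13 mm farther back than shut.
Start: joints at [1.047, 0.381, 1.297, -0, 1.464, -0.215], TCP at [0.167, 0.524, 0.22] pointing down, gripper open.
Joint ranges: [-3.11, 3.11], [-0.89, 2.33], [0.22, 2.48], [-1.42, 4.56], [0.17, 2.85], [-2.88, 2.88]. Speed limits (rad/s): [2.39, 2.39, 3.14, 3.14, 3.14, 3.14].

INTERFACE

Orientations are given as a unit quaternion [x, y, z, w].
In Python, from station import bot, let_go, gripper_close, solver, cams gives the robot as it stands. The module is installed in compiled form; this text tells all that it offers. Calls block until the motion is done:
- bot.goto(position, orientation): joint-space move of the TCP to a pose.
- bot.move_l(position, attitude=None, v=0.15): straight line of the TCP; attitude=None keeps the orientation; v is the mean speed in m/s.
- bot.set_joints(angles): joint-space move.
- let_go() and gripper_close(f_grip=None): open the fingers fully, or close them until they stop; f_grip is the grip in N (None keeps the last).
- bot.wait(seconds).
- solver.ik(position, orientation): joint angles nearest the present ones, or None.
- bot.sense(): the state.
- cams.read_camera(name): name is "scene" or "top"; returns a dict with "pixels" (400x640x3 uint8, blue, green, red), "K" (3x3 intrinsics, pixels), "dist" ([k1, k2, p1, p2, k3] as OpenCV has them; the pictures are not rectified), "rvec" (rotation vector, rad) and "tvec" (3), from world to camera coordinates, as OpenCV has them. Camera axes: x right, y down, z forward; pixel columns grow to the right and rows downward; lengths in m; the calibration is good to about 2 mm. A picture is of the moment at which its call begins. There is no depth.
A pose or a line that the arm cannot do raises bot.IKError and nothing moves.
- bot.sign_off(): hands the job in; it is judged then, once.
Trained networks look in a picture, given as the dict that the camera call returned (one of the last four; its "shot" number tells which), for a name from the list of things; names that differ only in an ending like _2 or _b are one class to them, and where a whole thing is asked for, a point or a joint stands for the part that bears it (a point fixed in the world has none). Each returns a list of dicts, best first, with "conf" (0 to 1); they miss things now and then, are a little off and sometimes report something else, mostly with a low value. They report only what shows in the picture. A call takes as long as a camera call. They do not tell look-alikes from the thing itself.
- cams.trace(picture, label): "pixels" (400x640 bool, what is visible of it) and "extent" ([left, top, right, bottom] in pixels, round what is visible of it).
The state is a dict: "t": time; "joint_positions": joint angles; "qd": joint speeds; "joint_torque": joint torques, N m; "tool_pos": TCP position; "ee_rot": TCP orientation; "contact_force": force on the tool from outside, world axes, zero at the start; "wrist_torque": the same for the moment, N m; "grip_width": finger opening in m; "grip_force": force on a finger pad.
Only numpy, scipy, OpenCV 4.12 (cv2) and the standard library are available. Lean on these libraries where they do the work, as an engineer would, in place of code of your own. Each camera call takes 0.05 s, during which the arm holds its last target. There are 200 camera calls.

TASK

Level the tilting tray, then seat every settlement disc from the wet tray in a pocket of its own, sliding it in under the keeper lip. With all of them seated, tip the tray 30 degrees towards the side where the catch pan stands (never the other way), hold it there for about two seconds and bring it back level with the discs still in their pockets. Then stand all the discs upright on the grey drying pad, leave the tray level, and do not disturb the tape roll, the pen meter or the timer.

Things in the scene. Friction and masses are not known exactly. Their poses are not given: they have to be found in the camera images.
- disc_a_mid (a point): one of two or three identical loose grey settlement discs (None if absent): flat disc 70 mm across and 8 mm thick with an upright round stud 16 mm across standing 45 mm up from its centre (53 mm high in all, about 120 g). The point lies on the stud's axis, 26 mm above the disc's underside; z points up the stud. Stands on the wet tray at the start.
- disc_b_mid (a point): one of two or three identical loose grey settlement discs (None if absent): flat disc 70 mm across and 8 mm thick with an upright round stud 16 mm across standing 45 mm up from its centre (53 mm high in all, about 120 g). The point lies on the stud's axis, 26 mm above the disc's underside; z points up the stud. Stands on the wet tray at the start.
- disc_c_mid (a point): one of two or three identical loose grey settlement discs (None if absent): flat disc 70 mm across and 8 mm thick with an upright round stud 16 mm across standing 45 mm up from its centre (53 mm high in all, about 120 g). The point lies on the stud's axis, 26 mm above the disc's underside; z points up the stud. Stands on the wet tray at the start.
- disc_a: the same disc; its origin is the centre of the disc's underside, z up the stud.
- disc_b: the same disc; its origin is the centre of the disc's underside, z up the stud.
- disc_c: the same disc; its origin is the centre of the disc's underside, z up the stud.
- pocket_0 (a point): where the mid point of a disc seated in the left pocket lies: over the pocket's centre, 26 mm above its floor, 20 mm above the tray's face. Axes are the tray's (x away from the robot, y left, z up). Three round pockets, 74 mm across, 6 mm deep, lie 85 mm apart along the tray's y, centres 125 mm from the tray's near edge.
- pocket_1 (a point): where the mid point of a disc seated in the middle pocket lies: over the pocket's centre, 26 mm above its floor, 20 mm above the tray's face. Axes are the tray's (x away from the robot, y left, z up). Three round pockets, 74 mm across, 6 mm deep, lie 85 mm apart along the tray's y, centres 125 mm from the tray's near edge.
- pocket_2 (a point): where the mid point of a disc seated in the right pocket lies: over the pocket's centre, 26 mm above its floor, 20 mm above the tray's face. Axes are the tray's (x away from the robot, y left, z up). Three round pockets, 74 mm across, 6 mm deep, lie 85 mm apart along the tray's y, centres 125 mm from the tray's near edge.
- keeper_lip (a point): middle of the near lower edge of the keeper lip, a strip along the tray's far edge, 4 mm thick, its underside 15 mm above the tray's face. It overhangs the far 12 mm of seated discs (edge 23 mm beyond the pocket centres): set a disc on the bare face, 75 mm before its pocket, and slide it away from you until it drops. To remove: lift 7 to 9 mm, draw back 75 mm, lift.
- handle_left (a point): middle of the left handle of the tilting tray, a level steel bar 12 mm thick, 80 mm long along the tray's x, on end posts; it lies +175 mm along the tray's y from the pivot axis, 30 mm above the tray's face, 44 mm above the pivot axis, and free of the tray's end, which is at 145 mm. It can be gripped from above across its thickness. Its axes are the tray's.
- handle_right (a point): middle of the right handle of the tilting tray, a level steel bar 12 mm thick, 80 mm long along the tray's x, on end posts; it lies -175 mm along the tray's y from the pivot axis, 30 mm above the tray's face, 44 mm above the pivot axis, and free of the tray's end, which is at 145 mm. It can be gripped from above across its thickness. Its axes are the tray's.
- tilt_tray (a joint): tilt of the tray about the stand's pivot axis (the stand's x axis, 135 mm above the bench), rad: 0 is level, positive is left (+y) side down, negative is right side down, stops at +-0.75. A friction pivot (about 1.2 N m): it stays at whatever angle it is left. 30 degrees = 0.524 rad.
- stand: fixed stand of the tilting tray; origin on the bench, below the middle of the pivot axis; x along the pivot (away from the robot), y to the left, z up. It carries an aluminium tray 180 mm (x) by 290 mm (y) by 14 mm thick whose underside's centre is on the pivot, so the upper face of the level tray is 149 mm above the bench.
- catch_pan: fixed white open pan 100 x 122 x 35 mm standing on the bench at the left or the right of the stand, under that end of the tray; origin is the centre of its underside. It marks the side to which the tray is tipped.
- wet_tray: fixed white shallow tray 130 (x) x 300 (y) mm with a rim 10 mm high and a floor 4 mm thick, on the left or right in front; origin under its centre. The discs start in it.
- drying_pad: fixed flat grey fabric pad 130 (x) x 300 (y) x 4 mm without a rim, on the other side in front; origin is the centre of its underside.
- tape_mid (a point): bystander: roll of beige tape 104 mm across, 25 mm high, loose beside the stand on the side without the pan; the point is its centre.
- pen_mid (a point): bystander: yellow pen-shaped meter, 149 mm long, lying on the bench in front; the point is its centre.
- timer_mid (a point): bystander: small white timer 40 x 62 x 64 mm standing on the bench behind the stand; the point is its centre.
Mind the look-alikes: they are no part of the job. Leave any red look-alike of the disc_a alone. Leave any pink look-alike of the disc_c alone.

How it is judged:
On the way, in this order (a step that is already met when the one before it is completed fails the run):
1. every disc is seated in a pocket of the level tray ((distance between disc_a_mid and pocket_0 below 0.0045 m or distance between disc_a_mid and pocket_1 below 0.0045 m or distance between disc_a_mid and pocket_2 below 0.0045 m) and (distance between disc_b_mid and pocket_0 below 0.0045 m or distance between disc_b_mid and pocket_1 below 0.0045 m or distance between disc_b_mid and pocket_2 below 0.0045 m) and (distance between disc_c_mid and pocket_0 below 0.0045 m or distance between disc_c_mid and pocket_1 below 0.0045 m or distance between disc_c_mid and pocket_2 below 0.0045 m) and value of joint tilt_tray between -0.06 and 0.06 rad), for 0.3 s.
2. the tray is held 25 to 35 degrees down on the catch pan's side, with every disc seated, for 1.5 s ((distance between disc_a_mid and pocket_0 below 0.0045 m or distance between disc_a_mid and pocket_1 below 0.0045 m or distance between disc_a_mid and pocket_2 below 0.0045 m) and (distance between disc_b_mid and pocket_0 below 0.0045 m or distance between disc_b_mid and pocket_1 below 0.0045 m or distance between disc_b_mid and pocket_2 below 0.0045 m) and (distance between disc_c_mid and pocket_0 below 0.0045 m or distance between disc_c_mid and pocket_1 below 0.0045 m or distance between disc_c_mid and pocket_2 below 0.0045 m) and ((y of catch_pan in the frame of stand above 0 m and value of joint tilt_tray between 0.436 and 0.611 rad) or (y of catch_pan in the frame of stand below 0 m and value of joint tilt_tray between -0.611 and -0.436 rad))), for 1.5 s.
3. the tray is level again (within 0.06 rad) with every disc still seated (all of step 1), for 0.3 s.
At the end, for the whole second after the job is handed in: Every disc present stands upright (within 0.08 rad) and at rest on the drying pad, its centre on the pad (within 60 mm of its middle across and 145 mm along), and the tray is level within 0.06 rad (value of joint tilt_tray between -0.06 and 0.06 rad and x of disc_a_mid in the frame of drying_pad between -0.06 and 0.06 m and y of disc_a_mid in the frame of drying_pad between -0.145 and 0.145 m and z of disc_a_mid in the frame of drying_pad between 0.026 and 0.034 m and angle between each of disc_a_mid, disc_b_mid, disc_c_mid's own z axis and vertical below 0.08 rad and linear speed of each of disc_a, disc_b, disc_c below 0.02 m/s and x of disc_b_mid in the frame of drying_pad between -0.06 and 0.06 m and y of disc_b_mid in the frame of drying_pad between -0.145 and 0.145 m and z of disc_b_mid in the frame of drying_pad between 0.026 and 0.034 m and x of disc_c_mid in the frame of drying_pad between -0.06 and 0.06 m and y of disc_c_mid in the frame of drying_pad between -0.145 and 0.145 m and z of disc_c_mid in the frame of drying_pad between 0.026 and 0.034 m); the robot touches nothing.
It fails at once if the tray is tipped more than 0.25 rad away from the catch pan ((y of catch_pan in the frame of stand above 0 m and value of joint tilt_tray below -0.25 rad) or (y of catch_pan in the frame of stand below 0 m and value of joint tilt_tray above 0.25 rad)).
It fails at once if the tape roll, the pen meter or the timer is moved by more than 30 mm (distance of any of tape_mid, pen_mid, timer_mid from where it was at the start of the episode above 0.03 m).
Of disc_a, disc_b, disc_c only 2 to 3 are there at a start; the rules pass over those that are not, and their reading is None.
At some moment in a run one of disc_a, disc_b, disc_c may be knocked a few centimetres aside while the robot is not near it.
Once in a run the grip may slacken for a moment while it holds something.
It also fails if it takes over 210 s, if anything falls off the work surface, if the arm or the gripper's body presses on something with over 40 N, if the wrist force passes 120 N, or if a joint passes its speed limit or range.

## Working session

There is one attempt and no reset: what is moved stays moved. The work goes in short steps, each a Python script; the robot and the scene stay as the last script left them, time stands still between calls to the robot, and variables do not carry over. Pictures are saved under pics/ and viewed, at most 14 in all, crops included, and the job is handed in when it is done.

```bash
mkdir -p pics; cat > h.py <<'E'
import numpy as np, cv2
from station import bot, let_go, gripper_close, solver, cams
def rays(p,uv):
    uv=np.asarray(uv,float).reshape(-1,1,2)
    n=cv2.undistortPoints(uv,np.array(p["K"]),np.array(p["dist"])).reshape(-1,2)
    R=cv2.Rodrigues(np.array(p["rvec"],float))[0]; t=np.array(p["tvec"],float).ravel()
    d=np.c_[n,np.ones(len(n))]@R
    return -R.T@t,d
def at_z(p,uv,z):
    c,d=rays(p,uv); return c+d*((z-c[2])/d[:,2:3])
def proj(p,X):
    return cv2.projectPoints(np.asarray(X,float).reshape(-1,1,3),np.array(p["rvec"],float),np.array(p["tvec"],float),np.array(p["K"],float),np.array(p["dist"],float))[0].reshape(-1,2)
E
python3 - <<'E'
from h import *
np.set_printoptions(precision=3,suppress=True)
for n in("scene","top"):
    p=cams.read_camera(n); cv2.imwrite(f"pics/{n}0.png",p["pixels"])
    c,_=rays(p,[[320,200]]);print(n,c,at_z(p,[[320,200]],0))
    for l in("disc_a","stand","handle_left","catch_pan","wet_tray","drying_pad","tape_mid","pen_mid","timer_mid"):
        for r in cams.trace(p,l):
            m=r["pixels"]; v,u=np.nonzero(m); e=np.array(r["extent"])
            print(l,round(r["conf"],2),e,"cen",u.mean().round(1),v.mean().round(1),m.sum(), at_z(p,[[u.mean(),v.mean()]],0)[0][:2])
print(bot.sense()["t"])
E
```

```text
scene [-0.305 -0.662  1.262] [[0.671 0.293 0.   ]]
disc_a 0.73 [292.7 203.2 308.7 217. ] cen 300.3 211.6 144 [0.55  0.305]
disc_a 0.66 [208.2 178.3 223.1 187.6] cen 214.7 184.3 143 [0.388 0.761]
disc_a 0.65 [294.4 236.  309.6 249.1] cen 302.0 243.3 153 [0.421 0.159]
disc_a 0.5 [273.6 196.8 286.4 209.6] cen 278.5 201.9 133 [0.524 0.429]
disc_a 0.47 [268.9 212.3 280.1 227.8] cen 272.5 223.7 135 [0.41 0.34]
stand 0.62 [333.2 193.8 423.8 271.9] cen 374.5 230.4 3895 [ 0.695 -0.021]
handle_left 0.96 [334.  194.1 422.6 258.3] cen 377.2 224.4 3050 [ 0.732 -0.007]
catch_pan 0.64 [391.4 255.3 430.1 290.2] cen 411.2 273.5 789 [ 0.611 -0.272]
catch_pan 0.32 [335.7 194.  422.2 258.5] cen 376.7 224.1 3083 [ 0.733 -0.004]
wet_tray 0.4 [334.2 192.7 422.4 260.1] cen 377.1 224.5 3198 [ 0.732 -0.007]
drying_pad 0.81 [336.2 271.4 420.5 340.5] cen 378.0 305.7 2409 [ 0.403 -0.266]
drying_pad 0.47 [262.4 215.5 281.2 231.4] cen 272.5 223.4 155 [0.411 0.341]
tape_mid 0.55 [320.9 218.2 346.9 239.2] cen 330.0 230.1 230 [0.56  0.124]
pen_mid 0.67 [334.7 194.3 424.1 273.5] cen 375.1 230.8 4078 [ 0.695 -0.024]
pe
[... 838 characters left out ...]
408 [0.393 0.248]
drying_pad 0.64 [402.5 244.5 483.7 277.3] cen 442.2 260.4 2787 [ 0.4   -0.254]
drying_pad 0.36 [345.6 167.7 452.3 225.7] cen 397.7 195.6 4885 [ 0.644 -0.096]
tape_mid 0.64 [329.4 200.5 360.1 230.8] cen 340.4 217.4 242 [0.56  0.121]
tape_mid 0.48 [323.5 249.1 344.1 268.8] cen 331.1 256.7 286 [0.412 0.156]
tape_mid 0.4 [332.5 161.3 350.2 170. ] cen 341.8 165.6 170 [0.761 0.115]
pen_mid 0.81 [354.2 241.8 393.1 266.4] cen 372.9 254.2 325 [0.422 0.002]
timer_mid 0.64 [274.2 249.7 289.3 267.5] cen 282.5 258.2 275 [0.406 0.335]
timer_mid 0.57 [334.5 160.3 351.6 171.7] cen 342.1 165.3 149 [0.763 0.114]
timer_mid 0.23 [434.  194.1 463.9 226.6] cen 452.0 208.5 631 [ 0.596 -0.3  ]
1.0
```

```bash
python3 - <<'E'
import cv2
a=cv2.imread("pics/scene0.png")[165:350,195:435]; cv2.imwrite("pics/sceneC.png",cv2.resize(a,None,fx=3.2,fy=3.2,interpolation=2))
a=cv2.imread("pics/top0.png")[150:290,150:490]; cv2.imwrite("pics/topC.png",cv2.resize(a,None,fx=2.35,fy=2.35,interpolation=2))
E
```

```text
(no output)
```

View pics/sceneC.png

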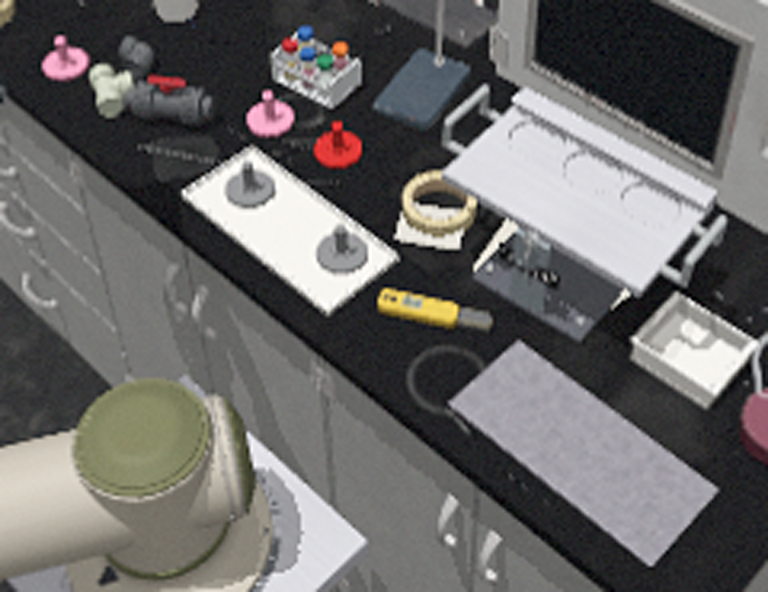

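View pics/topC.png

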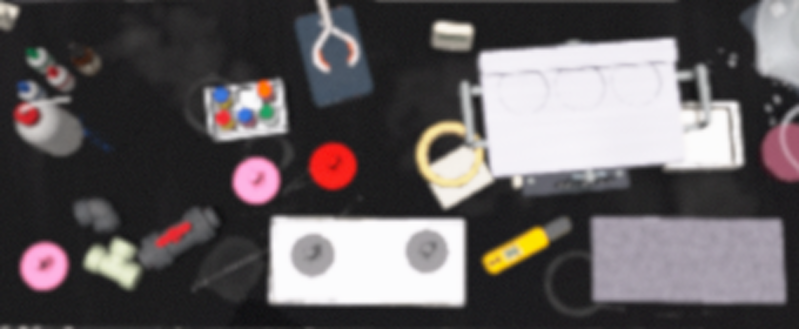

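Two grey discs stand on the white wet tray, at about top (282,258) and (331,257). The look-alikes are pink at (259,226) and (168,264) and red at (291,220). The grey ones fit the description. The pan is on the right and the pad is front right. I'll fit the models to the masks next, for the tray pose and tilt and for the discs.

```bash
cat >> h.py <<'E'
from scipy.optimize import minimize
def box(x0,x1,y0,y1,z0,z1): return np.array([[x,y,z] for x in(x0,x1) for y in(y0,y1) for z in(z0,z1)])
def cyl(r,z0,z1,n=24):
    a=np.arange(n)*2*np.pi/n; return np.array([[r*np.cos(t),r*np.sin(t),z] for z in(z0,z1) for t in a])
DISC=[cyl(.035,0,.008),cyl(.008,.008,.053)]
TRAY=[box(-.09,.09,-.145,.145,0,.014),box(.058,.09,-.145,.145,.029,.033)]
for s in(1,-1): TRAY+=[box(-.04,.04,*sorted((s*.169,s*.181)),.038,.05)]
def render(p,parts,win,S=4):
    u0,v0,u1,v1=win; im=np.zeros(((v1-v0)*S,(u1-u0)*S),np.uint8)
    for X in parts:
        q=(proj(p,X)-[u0-.5,v0-.5])*S-.5
        cv2.fillConvexPoly(im,cv2.convexHull(np.round(q*16).astype(np.int32)),255,shift=4)
    return cv2.resize(im,(u1-u0,v1-v0),interpolation=cv2.INTER_AREA)/255.
def pose_tray(q):
    x,y,w,t=q; c,s=np.cos(w),np.sin(w); Rz=np.array([[c,-s,0],[s,c,0],[0,0,1]])
    c,s=np.cos(-t),np.sin(-t); Rx=np.array([[1,0,0],[0,c,-s],[0,s,c]])  # +t: left down
    return Rz@Rx,np.array([x,y,.135])
def tr(parts,R,t): return [P@R.T+t for P in parts]
def fit(obs,f,q0,step):
    """obs: list of (pic,mask,win)"""
    def cost(d):
        pr=f(np.array(q0)+d*np.array(step)); return sum(np.abs(render(p,pr,w)-m[w[1]:w[3],w[0]:w[2]]).mean() for p,m,w in obs)
    best=None
    for s in(1,-1):
        n=len(q0); sim=np.vstack([np.zeros(n),s*np.eye(n)])
        r=minimize(cost,np.zeros(n),method="Nelder-Mead",options=dict(initial_simplex=sim,xatol=.01,fatol=1e-6,maxiter=400))
        if best is None or r.fun<best.fun: best=r
    return np.array(q0)+best.x*np.array(step),best.fun
def win(e,m=6): return [int(e[0])-m,int(e[1])-m,int(e[2])+m,int(e[3])+m]
E
cat > m1.py <<'E'
from h import *
np.set_printoptions(precision=4,suppress=True)
P={n:cams.read_camera(n) for n in("scene","top")}
def best(p,l,near,z,lim=.06):
    c=[]
    for r in cams.trace(p,l):
        v,u=np.nonzero(r["pixels"]); X=at_z(p,[[u.mean(),v.mean()]],z)[0]
        if np.hypot(*(X[:2]-near))<lim: c.append(r)
    return c[0] if c else None
T={n:best(P[n],"handle_left",[.61,-.08],.149,.1) for n in P}
allq=[]
for sel in(["scene","top"],["scene"],["top"]):
    obs=[(P[n],T[n]["pixels"].astype(float),win(T[n]["extent"])) for n in sel]
    for t0 in((.2,-.2) if len(sel)>1 else (q[3],)):
        r,c=fit(obs,lambda q:tr(TRAY,*pose_tray(q)),[.6,-.08,.05,t0] ,[.02,.02,.05,.15]); print("tray",sel,r,c)
        if len(sel)>1 and (not allq or c<allq[0][1]): allq=[(r,c)]; 
    q=allq[0][0]
for near in([.405,.33],[.411,.153]):
    for sel in(["scene","top"],["scene"],["top"]):
        obs=[]
        for n in sel:
            r=best(P[n],"disc_a",near,.01)
            if r: obs.append((P[n],r["pixels"].astype(float),win(r["extent"])))
        if obs: print("disc",sel,*fit(obs,lambda q:tr(DISC,np.eye(3),np.array([q[0],q[1],.004])),near,[.01,.01]))
def bx(h):
    def f(q):
        c,s=np.cos(q[2]),np.sin(q[2]); return [box(-.065,.065,-.15,.15,0,h)@np.array([[c,s,0],[-s,c,0],[0,0,1]])+[q[0],q[1],0]]
    return f
r=best(P["top"],"drying_pad",[.4,-.25],0); print("pad",fit([(P["top"],r["pixels"].astype(float),win(r["extent"]))],bx(.004),[.4,-.25,0],[.02,.02,.05]))
r=best(P["top"],"wet_tray",[.39,.25],0); print("wet",fit([(P["top"],r["pixels"].astype(float),win(r["extent"]))],bx(.01),[.4,.25,0],[.02,.02,.05]))
for n in P:
    im=cv2.resize(P[n]["pixels"],None,fx=1,fy=1).copy(); w=win(T[n]["extent"],12); k=5
    im=cv2.resize(im[w[1]:w[3],w[0]:w[2]],None,fx=k,fy=k,interpolation=2)
    for X in tr(TRAY,*pose_tray(q)):
        h=cv2.convexHull(((proj(P[n],X)-w[:2]+.5)*k).astype(np.int32)); cv2.polylines(im,[h],True,(0,0,255),1)
    R,t=pose_tray(q)
    for y in(-.085,0,.085):
        X=(cyl(.037,.014,.014)+[.035,y,0])@R.T+t; cv2.polylines(im,[cv2.convexHull(((proj(P[n],X)-w[:2]+.5)*k).astype(np.int32))],True,(0,255,0),1)
    cv2.imwrite(f"pics/fit_{n}.png",im); print(im.shape)
E
python3 m1.py
```

```text
tray ['scene', 'top'] [ 0.609  -0.0718  0.0908 -0.0308] 0.0663177416683307
tray ['scene', 'top'] [ 0.6092 -0.0724  0.0923 -0.0248] 0.06587663453285507
tray ['scene'] [ 0.6108 -0.0738  0.0812 -0.0181] 0.028921948526245942
tray ['top'] [ 0.6087 -0.0711  0.0948 -0.047 ] 0.032500204370014836
disc ['scene', 'top'] [0.4053 0.3347] 0.022638655462184874
disc ['top'] [0.4053 0.3347] 0.022638655462184874
disc ['scene', 'top'] [0.4122 0.1548] 0.054488432714239164
disc ['scene'] [0.4136 0.1528] 0.02380349989458149
disc ['top'] [0.4106 0.1562] 0.015229500891265594
pad (array([ 0.3993, -0.2546, -0.002 ]), np.float64(0.03502155472117925))
wet (array([ 0.3961,  0.2464, -0.0187]), np.float64(0.148484393757503))
(455, 550, 3)
(425, 635, 3)
```

```bash
python3 - <<'E'
import cv2,numpy as np
a=cv2.imread("pics/fit_scene.png");b=cv2.imread("pics/fit_top.png")
h=425;a=cv2.resize(a,(int(a.shape[1]*h/a.shape[0]),h));c=np.hstack([a,b]);cv2.imwrite("pics/fit2.png",cv2.resize(c,(800,int(h*800/c.shape[1]))))
E
```

```text
(no output)
```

View pics/fit2.png

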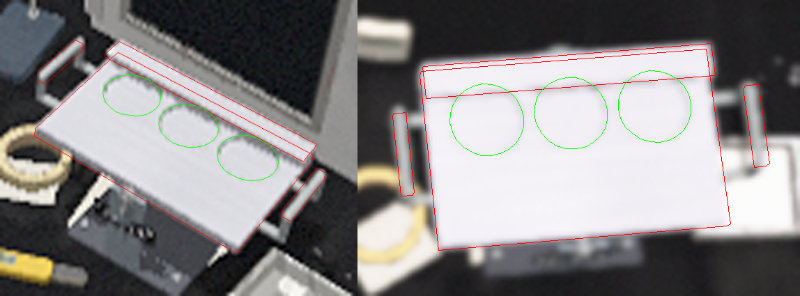

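```bash
cat >> h.py <<'E'
from scipy.spatial.transform import Rotation as Ro
def down(w,flip=False):
    """tool down, tool y along direction of tray y turned by w"""
    y=np.array([-np.sin(w),np.cos(w),0])*(-1 if flip else 1); z=np.array([0,0,-1.]); return Ro.from_matrix(np.c_[np.cross(y,z),y,z]).as_quat()
def S(w=None):
    s=bot.sense(); return s
E
python3 - <<'E'
from h import *
np.set_printoptions(precision=4,suppress=True)
w=.09; st=np.array([.609,-.072])
c,s=np.cos(w),np.sin(w)
H={n:st+np.array([-s*k,c*k]) for n,k in(("L",.175),("R",-.175))}
s0=bot.sense(); print(s0["ee_rot"],s0["contact_force"],s0["grip_width"])
for f in(0,1):
    for n in H: print(f,n,solver.ik([*H[n],.26],down(w,f)))
E
```

```text
[ 0.1538  0.9881 -0.     -0.    ] [ 0.1237 -0.4648  0.8579] 0.08560337663427922
0 L [-0.0257  0.4521  1.0651 -0.      1.6244 -1.6865]
0 R [-0.5514  0.5896  0.8254 -0.      1.7266 -2.2122]
1 L [-0.0257  0.4521  1.0651 -0.      1.6244  1.4551]
1 R [-0.5514  0.5896  0.8254 -0.      1.7266  0.9294]
```

```bash
cat >> h.py <<'E'
def touch(xy,q,z0,zmin,dz=.003,thr=3.,v=.06):
    """step down until outside force rises by thr N"""
    bot.move_l([*xy,z0],q,.2); bot.wait(.2); f0=bot.sense()["contact_force"][2]; z=z0
    while z>zmin:
        z-=dz; bot.move_l([*xy,z],None,v); s=bot.sense()
        if s["contact_force"][2]-f0>thr: break
    return s["tool_pos"][2],s["contact_force"][2]-f0
E
python3 - <<'E'
from h import *
np.set_printoptions(precision=4,suppress=True)
w=.09; st=np.array([.609,-.072]); q=down(w,1)
c,s=np.cos(w),np.sin(w)
gripper_close(60)
p=bot.sense()["tool_pos"]; bot.move_l([p[0],p[1],.29])
for n,k in(("L",.175),("R",-.175)):
    xy=st+np.array([-s*k,c*k]); bot.goto([*xy,.28],q)
    print(n,touch(xy,q,.228,.190),bot.sense()["tool_pos"]); bot.move_l([*xy,.27],None,.25)
print(bot.sense()["t"],bot.sense()["grip_width"])
E
```

```text
L (np.float64(0.1887674041872372), np.float64(0.6206782968016002)) [0.5932 0.1023 0.1888]
R (np.float64(0.18874575728734458), np.float64(-0.791692412218598)) [ 0.6246 -0.2462  0.1887]
15.2167 0.00010582633116582268
```

```bash
python3 - <<'E'
from h import *
w=.09
bot.move_l([*bot.sense()["tool_pos"][:2],.195],None,.2)
ims=[]
for n in("scene","top"):
    p=cams.read_camera(n); t=bot.sense()["tool_pos"]; im=p["pixels"].copy()
    u=proj(p,[[t[0],t[1],t[2]-.014],[t[0],t[1],t[2]]]); print(n,u.round(1).tolist())
    a=im[185:285,325:445] if n=="scene" else im[150:250,335:475]; ims.append(cv2.resize(a,None,fx=3,fy=3,interpolation=2))
cv2.imwrite("pics/c1.png",np.hstack(ims))
E
```

```text
scene [[415.1, 237.8], [415.7, 235.3]]
top [[450.3, 189.1], [451.4, 188.1]]
```

View pics/c1.png

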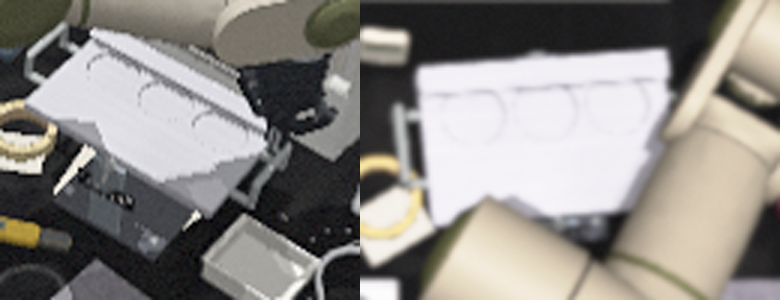

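```bash
python3 - <<'E'
import cv2,numpy as np
S=cv2.imread("pics/scene0.png");T=cv2.imread("pics/top0.png");o=[]
for im,u,v in((S,330,188),(S,394,222),(T,340,176),(T,428,170)):
    a=cv2.resize(im[v:v+40,u:u+40],(390,290)[::-1] if 0 else (296,296),interpolation=2)
    k=7.4
    for i in range(0,40,10):
        cv2.putText(a,str(u+i),(int(i*k),9),0,.32,(0,255,255),1);cv2.putText(a,str(v+i),(0,int(i*k)+10),0,.32,(0,255,0),1)
        cv2.line(a,(int(i*k),0),(int(i*k),296),(0,90,90),1);cv2.line(a,(0,int(i*k)),(296,int(i*k)),(0,90,0),1)
    o.append(a)
cv2.imwrite("pics/han.png",np.vstack([np.hstack(o[:2]),np.hstack(o[2:])]))
E
```

```text
(no output)
```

View pics/han.png

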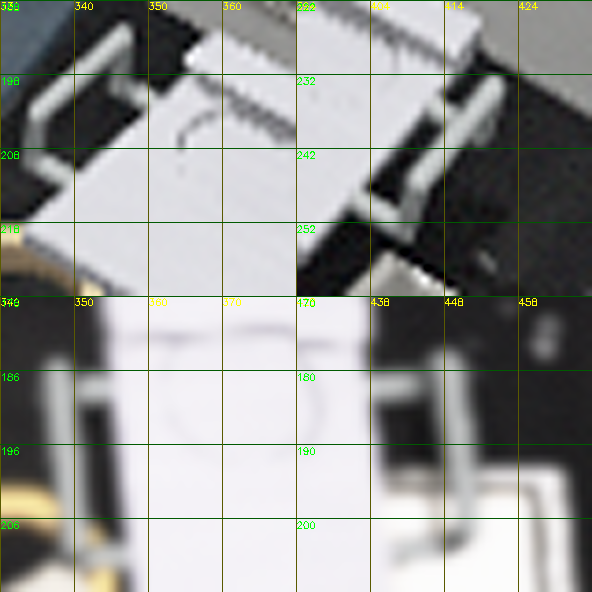

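```bash
cat >> h.py <<'E'
def tri(*obs):
    A=np.zeros((3,3));b=np.zeros(3)
    for p,uv in obs:
        c,d=rays(p,[uv]); d=d[0]/np.linalg.norm(d[0]); M=np.eye(3)-np.outer(d,d); A+=M;b+=M@c
    return np.linalg.solve(A,b)
E
python3 - <<'E'
from h import *
np.set_printoptions(precision=4,suppress=True)
s=cams.read_camera("scene");t=cams.read_camera("top")
D=dict(LF=((346.4,191.6),(347.3,184.8)),LN=((334.5,202.6),(349.5,209.1)),RF=((420.4,233),(447.9,178.1)),RN=((410.3,245.8),(450.5,201.1)))
X={k:tri((s,a),(t,b)) for k,(a,b) in D.items()}
for k in X: print(k,X[k],(proj(s,X[k])[0]-D[k][0]),(proj(t,X[k])[0]-D[k][1]))
L=(X["LF"]+X["LN"])/2;R=(X["RF"]+X["RN"])/2;print(L,R,"len",np.linalg.norm(L-R),"tilt",np.arcsin((R-L)[2]/np.linalg.norm(R-L)))
E
```

```text
LF [0.6371 0.1051 0.1906] [-0.0873  0.0233] [ 0.0688 -0.088 ]
LN [0.554  0.0977 0.1882] [-0.2678  0.0673] [ 0.2028 -0.266 ]
RF [ 0.6673 -0.2435  0.1728] [-0.1509  0.0433] [ 0.1184 -0.1269]
RN [ 0.5878 -0.2501  0.1704] [-0.5696  0.1554] [ 0.4316 -0.4705]
[0.5956 0.1014 0.1894] [ 0.6275 -0.2468  0.1716] len 0.35014214443868097 tilt -0.05088831429288809
```

```bash
python3 - <<'E'
from h import *
np.set_printoptions(precision=4,suppress=True)
t=bot.sense()["tool_pos"]; bot.move_l([*t[:2],.27],None,.25)
q=down(.09,1)
bot.goto([.5956,.1014,.27],q); bot.move_l([.5956,.1014,.205],None,.15); bot.wait(.2)
z=.205
while z>.168:
    z-=.003; bot.move_l([.5956,.1014,z],None,.06); bot.wait(.1); f=bot.sense(); print(round(z,3),f["contact_force"],f["tool_pos"][2])
    if f["contact_force"][2]>4: break
ims=[]
for n,u,v in(("scene",325,185),("top",335,155)):
    p=cams.read_camera(n); a=p["pixels"][v:v+70,u:u+100].copy(); a=cv2.resize(a,None,fx=4,fy=4,interpolation=2); ims.append(a)
cv2.imwrite("pics/c2.png",np.hstack(ims))
E
```

```text
0.202 [-0.633  -0.1836  0.1104] 0.20204858845419063
0.199 [-0.664   0.2495 -0.1702] 0.19895693208184587
0.196 [ 0.8001 -0.5806  0.3742] 0.19598136757701876
0.193 [ 0.497  -0.6423  0.509 ] 0.19300106158630315
0.19 [ 0.0756 -0.7474 -0.604 ] 0.19000033972392308
0.187 [-0.3601 -0.2906 -0.5718] 0.18698053409374552
0.184 [-0.1673  0.198   0.2603] 0.18399420745408837
0.181 [ 0.6094 -0.2744  1.8722] 0.1810582277865833
0.178 [-0.787   5.0013  4.9831] 0.17841230207591868
```

View pics/c2.png

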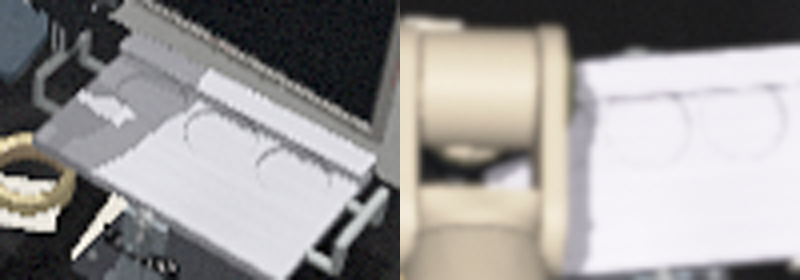

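```bash
python3 - <<'E'
from h import *
p=cams.read_camera("scene"); t=np.array(bot.sense()["tool_pos"]); u0,v0,k=322,175,10
a=p["pixels"][v0:v0+55,u0:u0+75].astype(float); a=np.clip(255*(a/255)**.45,0,255).astype(np.uint8)
a=cv2.resize(a,None,fx=k,fy=k,interpolation=2)
P=lambda X:tuple(((proj(p,X)[0]-[u0,v0]+.5)*k).astype(int).tolist())
cv2.circle(a,P(t-[0,0,.014]),4,(0,0,255),-1); cv2.circle(a,P(t),4,(0,255,255),-1); cv2.circle(a,P(t+[0,0,.05]),4,(0,255,0),-1)
cv2.imwrite("pics/c3.png",a)
E
```

```text
(no output)
```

View pics/c3.png

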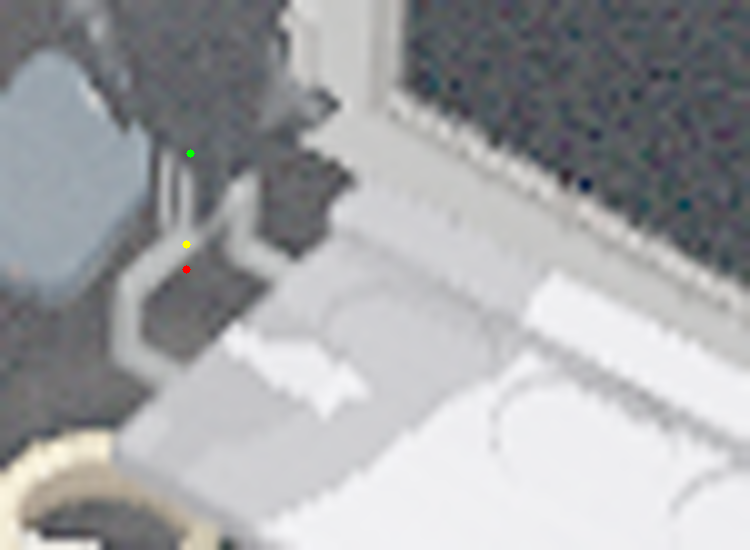

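```bash
python3 - <<'E'
from h import *
np.set_printoptions(precision=4,suppress=True)
q=down(.09,1)
t=bot.sense()["tool_pos"]; bot.move_l([*t[:2],.27],None,.25)
bot.goto([.627,-.247,.25],q); print("R",touch([.627,-.247],q,.195,.166,thr=2.5),bot.sense()["contact_force"])
bot.move_l([.627,-.247,.27],None,.25)
bot.goto([.42,-.25,.15],q); print("pad",touch([.42,-.25],q,.035,.002,.002,4),bot.sense()["contact_force"])
bot.move_l([.42,-.25,.2],None,.25); print(bot.sense()["t"])
E
```

```text
R (np.float64(0.16550878258112656), np.float64(3.634801922727762)) [-1.0347 -1.2647  3.3934]
pad (np.float64(0.0008884338640690742), np.float64(1.005583167936078)) [0.0502 0.8751 0.9139]
34.3917
```

```bash
python3 - <<'E'
from h import *
np.set_printoptions(precision=4,suppress=True)
q=down(.09,1)
print("pad",touch([.42,-.25],q,.003,-.02,.0015,4,.03),bot.sense()["contact_force"])
p=cams.read_camera("scene"); t=np.array(bot.sense()["tool_pos"])
u0,v0,k=335,250,8
a=p["pixels"][v0:v0+70,u0:u0+90].astype(float); a=np.clip(255*(a/255)**.5,0,255).astype(np.uint8)
a=cv2.resize(a,None,fx=k,fy=k,interpolation=2)
P=lambda X:tuple(((proj(p,X)[0]-[u0,v0]+.5)*k).astype(int).tolist())
for d,c in((.014,(0,0,255)),(0,(0,255,255)),(-.05,(0,255,0))): cv2.circle(a,P(t-[0,0,d]),4,c,-1)
cv2.imwrite("pics/c4.png",a)
bot.move_l([.42,-.25,.1],None,.25); print(bot.sense()["t"])
print(solver.ik([.42,-.25,.1],q), bot.sense()["joint_positions"])
E
```

```text
pad (np.float64(-0.007710615961257255), np.float64(19.43237524907055)) [-3.9978  3.2281 18.8454]
38.3583
[-0.7797  0.4055  1.6494 -0.      1.0867  0.7011] [-0.7797  0.4056  1.6506 -0.      1.0857  0.7011]
```

View pics/c4.png

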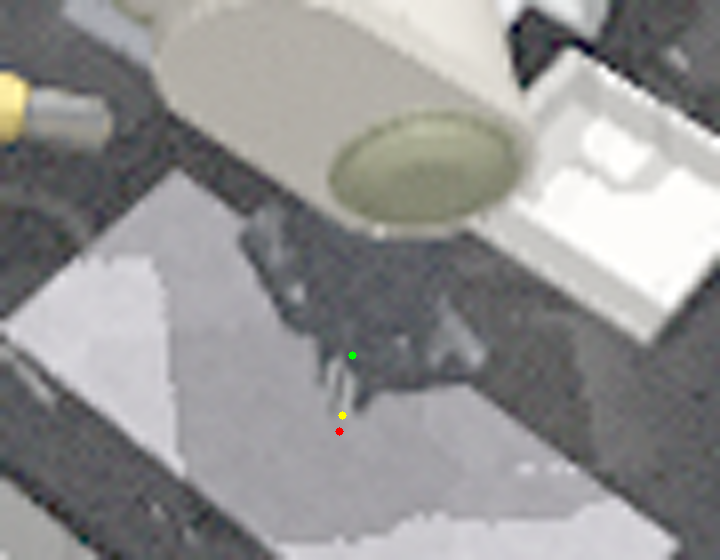

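The fingertips actually stand about 11 mm behind the reported TCP when shut: both pad contact and handle contacts agree. I'll use that offset. The tray is at about −0.044 rad, so I'll level it by pressing the left handle, then refit the tray and pick the first disc.

```bash
cat >> h.py <<'E'
W=.0915; Q=down(W,1)
def near_masks(p,l,near,z,lim):
    out=[]
    for r in cams.trace(p,l):
        v,u=np.nonzero(r["pixels"]); X=at_z(p,[[u.mean(),v.mean()]],z)[0]
        if np.hypot(*(X[:2]-near))<lim: out.append(r)
    return out[:1]
def find_discs(nears,z,lim=.06,names=("top","scene")):
    """disc centres standing with underside at z"""
    P=[cams.read_camera(n) for n in names]; res=[]
    for near in nears:
        o=[(p,r["pixels"].astype(float),win(r["extent"])) for p in P for r in near_masks(p,"disc_a",near,z+.01,lim)]
        res.append((*fit(o,lambda q:tr(DISC,np.eye(3),np.array([q[0],q[1],z])),near,[.01,.01]),len(o)) if o else None)
    return res
OFF=.0035  # TCP z minus underside z in a disc grasp
def pick(xy,z,f=80):
    bot.goto([*xy,z+.14],Q); bot.move_l([*xy,z+OFF+.004],None,.2); bot.move_l([*xy,z+OFF],None,.05)
    gripper_close(f); s=bot.sense(); return s["grip_width"],s["grip_force"],np.array(s["contact_force"]).round(1)
E
python3 - <<'E'
from h import *
np.set_printoptions(precision=4,suppress=True)
D=find_discs([[.4053,.3347],[.412,.1548]],.004); print(D)
L=[.5956,.1014]
bot.move_l([.42,-.25,.25],None,.3); bot.goto([*L,.25],Q); bot.move_l([*L,.187],None,.2); bot.move_l([*L,.1735],None,.03); s=bot.sense(); print(s["tool_pos"],s["contact_force"]); bot.move_l([*L,.27],None,.25); let_go()
bot.goto([*D[0][0],.15],Q)
o=[]
for n in("top","scene"):
    p=cams.read_camera(n)
    for r in near_masks(p,"handle_left",[.61,-.08],.149,.1): o.append((p,r["pixels"].astype(float),win(r["extent"])))
    cv2.imwrite(f"pics/lev_{n}.png",p["pixels"])
for oo in(o,o[:1],o[1:]): print(fit(oo,lambda q:tr(TRAY,*pose_tray([*q,0])),[.61,-.0715,.0915],[.01,.01,.03]))
for oo in(o,): print(fit(oo,lambda q:tr(TRAY,*pose_tray(q)),[.61,-.0715,.0915,0],[.01,.01,.03,.03]))
print(bot.sense()["t"])
E
```

```text
[(array([0.4054, 0.3356]), np.float64(0.022687517721215293), 1), (array([0.4121, 0.1558]), np.float64(0.06697983738146009), 2)]
[0.5961 0.1025 0.1746] [1.234  4.0977 4.9105]
(array([ 0.6089, -0.072 ,  0.092 ]), np.float64(0.06253648841020647))
(array([ 0.6086, -0.0716,  0.0901]), np.float64(0.03231786832380011))
(array([ 0.6092, -0.0729,  0.0969]), np.float64(0.028540142788314134))
(array([ 0.609 , -0.0722,  0.0908,  0.0047]), np.float64(0.06229613215353155))
44.5833
```

```bash
cat >> h.py <<'E'
ST=np.array([.609,-.072])
def loc(x,y): c,s=np.cos(W),np.sin(W); return ST+np.array([c*x-s*y,s*x+c*y])
def tl(): 
    """tool position in tray axes relative to ST, and z"""
    t=bot.sense()["tool_pos"]; c,s=np.cos(W),np.sin(W); d=np.array(t[:2])-ST; return np.array([c*d[0]+s*d[1],-s*d[0]+c*d[1],t[2]])
FACE=.149
E
python3 - <<'E'
from h import *
np.set_printoptions(precision=4,suppress=True)
xy=[.4054,.3356]
print(pick(xy,.004)); bot.move_l([*xy,.215+OFF],None,.3); print(bot.sense()["grip_width"])
bot.move_l([*loc(-.04,.085),.2],None,.3)
bot.move_l([*loc(-.04,.085),FACE+.004+OFF],None,.15)
s=bot.sense(); print(s["grip_width"],s["contact_force"],s["t"])
ims=[]
for n,u,v in(("scene",325,185),("top",335,155)):
    p=cams.read_camera(n); ims.append(cv2.resize(p["pixels"][v:v+70,u:u+100],None,fx=4,fy=4,interpolation=2))
cv2.imwrite("pics/c5.png",np.hstack(ims))
E
```

```text
(0.013968035270009914, 77.82793521881104, array([-0.4, -0.9,  3.8]))
0.014419844561650077
0.014179827639079474 [-0.4181 -0.5642 -0.9056] 49.2
```

View pics/c5.png

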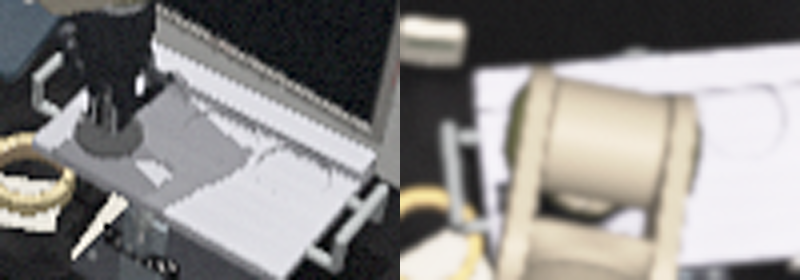

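```bash
cat >> h.py <<'E'
def lower(xy,z0,zmin,dz=.0015,thr=4):
    f0=bot.sense()["contact_force"][2]; z=z0
    while z>zmin+1e-6:
        z=max(z-dz,zmin); bot.move_l([*xy,z],None,.04); s=bot.sense()
        if s["contact_force"][2]-f0>thr: break
    return z,np.array(s["tool_pos"]),(np.array(s["contact_force"])).round(1)
E
python3 - <<'E'
from h import *
np.set_printoptions(precision=4,suppress=True)
y=.085; z0=FACE+.004+OFF
a=lower(loc(-.04,y),z0,FACE+OFF-.004); print("face contact",a,a[0]-OFF)
zc=a[0]
bot.move_l([*loc(-.04,y),zc+.003],None,.05)
bot.move_l([*loc(.035,y),zc+.003],None,.08); s=bot.sense();print(s["contact_force"],tl())
b=lower(loc(.035,y),zc+.003,zc-.007); print("pocket",b,b[0]-zc,bot.sense()["grip_width"],bot.sense()["t"])
E
```

```text
face contact (0.152, array([0.5615, 0.009 , 0.1527]), array([-0.3,  1.3,  5. ])) 0.1485
[-0.58    0.0495 -0.7361] [0.0347 0.085  0.1551]
pocket (0.146, array([0.6363, 0.0159, 0.1466]), array([0.1, 1.2, 3.4])) -0.006000000000000005 0.014065815196475952 52.8917
```

```bash
cat > seat.py <<'E'
from h import *
np.set_printoptions(precision=4,suppress=True)
let_go(); t=bot.sense()["tool_pos"]; bot.move_l([*t[:2],.26],None,.25)
D=find_discs([[.412,.1555]],.004,lim=.08); print(D)
xy=D[0][0] if D[0] else [.412,.1555]
bot.goto([.42,.2,.2],Q)
print(pick(xy,.004)); bot.move_l([*xy,.215+OFF],None,.3); print(bot.sense()["grip_width"])
y=-.085; z0=FACE+.003+OFF
bot.move_l([*loc(-.04,y),.22],None,.35); bot.move_l([*loc(-.04,y),z0],None,.15)
a=lower(loc(-.04,y),z0,FACE+OFF-.004); print("face contact",a); zc=a[0]
bot.move_l([*loc(-.04,y),zc+.003],None,.05)
bot.move_l([*loc(.035,y),zc+.003],None,.08); print(bot.sense()["contact_force"],tl())
b=lower(loc(.035,y),zc+.003,zc-.007); print("pocket",b,b[0]-zc,bot.sense()["grip_width"],bot.sense()["t"])
E
python3 seat.py
```

```text
[(array([0.41  , 0.1549]), np.float64(0.28790588141611156), 2)]
(0.013695149937380182, 77.81688809394836, array([-1.4,  0.2,  5.1]))
0.014035179361567732
face contact (0.151, array([ 0.5771, -0.1605,  0.1523]), array([-2.9, -0.1,  7.7]))
[-0.2254  0.0192 -0.9312] [ 0.0347 -0.085   0.154 ]
pocket (0.145, array([ 0.6517, -0.1536,  0.1463]), array([-1.8, -0.3,  6. ])) -0.006000000000000005 0.01416555726029582 63.8083
```

```bash
python3 - <<'E'
from h import *
np.set_printoptions(precision=4,suppress=True)
let_go(); t=bot.sense()["tool_pos"]; bot.move_l([*t[:2],.26],None,.25); 
bot.goto([.42,-.3,.25],Q); gripper_close(60)
D=find_discs([loc(.035,.085),loc(.035,-.085)],.143,lim=.04); 
for d,y in zip(D,(.085,-.085)): print(d, d and d[0]-loc(.035,y))
ims=[]
for n,u,v in(("scene",325,185),("top",335,155)):
    p=cams.read_camera(n); k=4; a=cv2.resize(p["pixels"][v:v+80,u:u+100],None,fx=k,fy=k,interpolation=2)
    for y in(.085,-.085):
        for X in tr(DISC,np.eye(3),np.array([*loc(.035,y),.143])):
            cv2.polylines(a,[cv2.convexHull(((proj(p,X)-[u,v]+.5)*k).astype(np.int32))],True,(0,0,255),1)
    ims.append(a)
cv2.imwrite("pics/c6.png",np.hstack(ims)); print(bot.sense()["t"])
E
```

```text
(array([0.6354, 0.0137]), np.float64(0.09403361344537815), 1) [-0.0006 -0.0021]
(array([ 0.6521, -0.153 ]), np.float64(0.04105829831932773), 1) [0.0004 0.0005]
67.3417
```

View pics/c6.png

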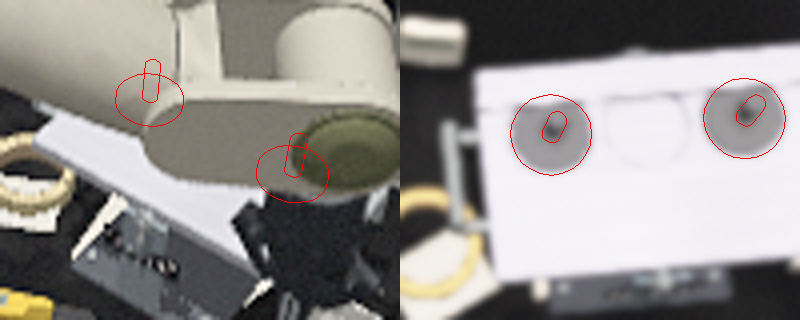

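Both discs sit at the predicted pocket positions in the top view (about (473,189) and (521,184) in the full image), each partly hidden under the lip. Now I'll tip the tray right, hold it, and bring it level.

```bash
cat > tip.py <<'E'
from h import *
np.set_printoptions(precision=3,suppress=True)
TZ=.1745-.179  # TCP height minus bar-centre height when pressing
def bar(side,th,dz=0):  # th>0: right side down
    c,s=np.cos(th),np.sin(th); y=side*.175*c-.044*s; z=side*.175*s+.044*c
    return [*loc(0,y),.135+z+TZ+dz]
bot.goto(bar(-1,0,.05),Q); bot.move_l(bar(-1,0,.012),None,.15)
for th in np.linspace(0,.524,9): bot.move_l(bar(-1,th),None,.07); s=bot.sense(); print(round(th,2),np.array(s["contact_force"]),end=" ")
t0=s["t"]; print()
o=[]
for n in("top","scene"):
    p=cams.read_camera(n); cv2.imwrite(f"pics/tip_{n}.png",p["pixels"])
    if n=="top": o=[(p,r["pixels"].astype(float),win(r["extent"])) for r in near_masks(p,"handle_left",[.61,-.08],.149,.12)]
print([fit(o,lambda q:tr(TRAY,*pose_tray([*ST,W,q[0]])),[-.5],[.1])] if o else None)
bot.wait(1.2); s=bot.sense(); print(s["t"]-t0,s["contact_force"],s["tool_pos"])
E
python3 tip.py
```

```text
0.0 [0.973 0.34  0.297] 0.07 [-0.575  0.325  0.422] 0.13 [-0.399  1.42   0.099] 0.2 [-0.503  0.682 -0.296] 0.26 [ 0.171 -0.585  0.229] 0.33 [-0.131  0.675  0.716] 0.39 [ 0.802 -0.286 -0.391] 0.46 [-0.468  0.445 -0.489] 0.52 [-0.1    0.367  0.014] 
[(array([-0.521]), np.float64(0.1817741626565156))]
1.3500000000000085 [-0.103 -0.155  0.389] [ 0.625 -0.245  0.081]
```

```bash
python3 - <<'E'
import cv2,numpy as np
a=cv2.imread("pics/tip_scene.png")[180:280,320:440];b=cv2.imread("pics/tip_top.png")[150:250,330:470]
c=np.hstack([cv2.resize(x,None,fx=3,fy=3,interpolation=2) for x in(a,b)]);c=np.clip(255*(c/255.)**.6,0,255).astype(np.uint8);cv2.imwrite("pics/c7.png",c)
E
```

```text
(no output)
```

View pics/c7.png

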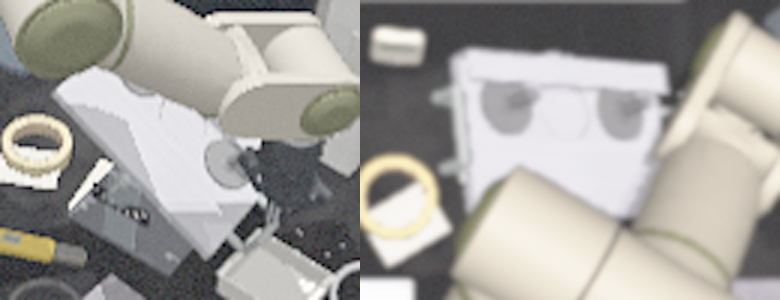

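The tray is tipped about 0.52 rad to the right (pan side) with both discs still in their pockets. I'll finish the hold, then level it from the left handle.

```bash
cat > back.py <<'E'
exec(open("tip.py").read().split("bot.goto(bar")[0])
bot.wait(.8); t=bot.sense()["tool_pos"]; bot.move_l([*t[:2],.31],None,.25)
th=.524; q=bar(1,th,.06); print(q, solver.ik(q,Q) is not None)
bot.move_l(q,None,.3); bot.move_l(bar(1,th,.012),None,.15)
for th in np.linspace(.524,0,9): bot.move_l(bar(1,th),None,.08); s=bot.sense(); print(round(th,2),np.array(s["contact_force"]),end=" ")
bot.wait(.3); bot.move_l(bar(1,0,.08),None,.25); print(bot.sense()["t"])
bot.move_l([.5,.2,.27],None,.35); let_go()
o=[]
for n in("top","scene"):
    p=cams.read_camera(n); cv2.imwrite(f"pics/back_{n}.png",p["pixels"])
    o+=[(p,r["pixels"].astype(float),win(r["extent"])) for r in near_masks(p,"handle_left",[.61,-.08],.149,.1)]
print(len(o),[fit(o,lambda q:tr(TRAY,*pose_tray([*ST,W,q[0]])),[t],[.05]) for t in(.05,-.05)])
D=find_discs([loc(.035,.085),loc(.035,-.085)],.143,lim=.04)
for d,y in zip(D,(.085,-.085)): print(d, d and d[0]-loc(.035,y))
E
python3 back.py
```

```text
[np.float64(0.597166908137848), np.float64(0.056962297425452516), np.float64(0.31615708806004933)] True
0.52 [-0.312  0.436  0.211] 0.46 [0.479 1.902 2.284] 0.39 [-0.412  2.203  3.945] 0.33 [0.95  3.822 3.388] 0.26 [-0.257  3.104  2.704] 0.2 [-0.295  0.631  2.791] 0.13 [0.258 1.061 0.953] 0.07 [ 0.624  0.021 -0.054] 0.0 [0.383 0.078 0.449] 79.7667
2 [(array([0.006]), np.float64(0.17877014335145824)), (array([0.006]), np.float64(0.17877014335145824))]
(array([0.639, 0.014]), np.float64(0.10436373290853578), 2) [ 0.002 -0.002]
(array([ 0.653, -0.153]), np.float64(0.14021486841221187), 2) [0.002 0.   ]
```

```bash
cat > out.py <<'E'
from h import *
import sys
np.set_printoptions(precision=4,suppress=True)
y=float(sys.argv[1]); px=[.40,float(sys.argv[2])]; A=loc(.035,y); B=loc(-.042,y); z=.1465
bot.goto([*A,.26],Q); bot.move_l([*A,z+.006],None,.2); bot.move_l([*A,z],None,.05); gripper_close(80)
s=bot.sense(); print("grip",s["grip_width"],s["grip_force"],s["contact_force"])
bot.move_l([*A,z+.008],None,.05); print("lift",bot.sense()["contact_force"])
bot.move_l([*B,z+.008],None,.1); print("back",bot.sense()["contact_force"],bot.sense()["grip_width"])
bot.move_l([*B,.215+OFF],None,.2); bot.move_l([*px,.215+OFF],None,.35); print(bot.sense()["grip_width"])
bot.move_l([*px,.012+OFF],None,.2)
print("pad",lower(px,.010+OFF,.002+OFF,.001,3),bot.sense()["grip_width"])
let_go(); bot.move_l([*px,.2],None,.25); print(bot.sense()["t"])
E
python3 out.py .085 -.19
```

```text
grip 0.014438470183555692 77.83713340759277 [-0.6735 -1.8168  2.242 ]
lift [-0.6616  1.0504 -1.4749]
back [ 0.4248 -0.009  -1.9569] 0.014156667854034067
0.014301433284241792
pad (0.006499999999999997, array([ 0.4001, -0.1901,  0.0075]), array([-3.1,  2. , 16. ])) 0.01414855795907501
91.2167
```

```bash
python3 out.py -.085 -.32 && python3 - <<'E'
from h import *
np.set_printoptions(precision=4,suppress=True)
bot.move_l([.42,.1,.3],None,.35)
print(find_discs([[.4,-.19],[.4,-.32]],.004,lim=.08))
o=[];ims=[]
for n,u,v in(("scene",325,185),("top",335,160)):
    p=cams.read_camera(n); ims.append(cv2.resize(p["pixels"][v:v+160,u:u+110] if n=="scene" else p["pixels"][v:v+125,u:u+155],(400,400),interpolation=2))
    o+=[(p,r["pixels"].astype(float),win(r["extent"])) for r in near_masks(p,"handle_left",[.61,-.08],.149,.1)]
print(len(o),[fit(o,lambda q:tr(TRAY,*pose_tray([*ST,W,q[0]])),[t],[.05]) for t in(.03,)])
cv2.imwrite("pics/end.png",np.hstack(ims)); print(bot.sense()["t"])
E
```

```text
grip 0.014104803964745805 77.84624218940735 [ 0.2042 -0.7302  1.8677]
lift [-0.9892 -0.0448 -1.0842]
back [ 0.3237 -0.0318 -2.3405] 0.014387664465196102
0.014341144223530196
pad (0.007499999999999997, array([ 0.4001, -0.3201,  0.0079]), array([-1.7,  1.1,  5.2])) 0.014131235987673975
100.6333
[(array([ 0.4018, -0.1893]), np.float64(0.061702063076865876), 2), (array([ 0.4021, -0.3204]), np.float64(0.06959025789685327), 2)]
2 [(array([0.0058]), np.float64(0.10406844008964891))]
102.5167
```

View pics/end.png

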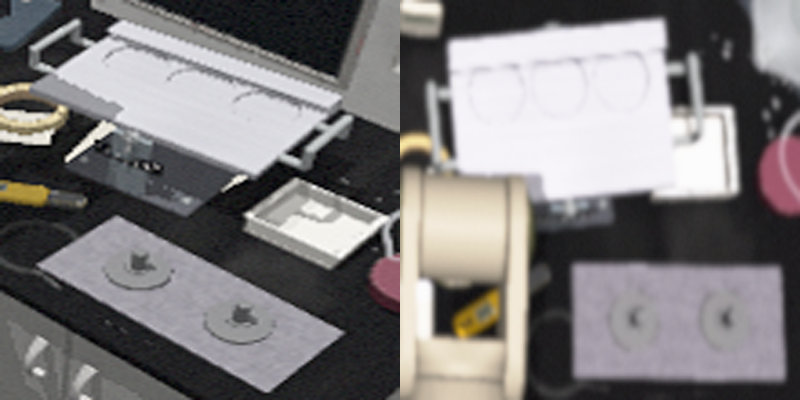

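Both discs stand upright on the pad (full image: scene about (363,292) and (390,311), top about (424,261) and (459,260)). The tray is level with empty pockets, and the tape, pen and timer are in place. Handing in.

```bash
python3 -c "
from h import *
print(bot.sign_off(), bot.sense()['t'])"
```

```text
the job is handed in; nothing more can be done
the job is handed in; nothing more can be done
```

The job is handed in at about 103 s on the robot's clock: both discs were seated, tipped 30° to the pan side, brought back level and stood on the drying pad, with the tray left level; no verdict came back.

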